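Third hand at the gem polisher's pressing jig

TASK

Stand the black stone holder upright on the bed of the pressing jig, centred between the brass-post jaw and the spring fence with its long side along the slide, and let go of it. Then slide the jaw shut by its post, so that it presses the holder against the fence until the fence's black pointers stand in the green (8 to 14 N, never through the red to the end of the spring), and keep it steady there for three seconds. Finish while still holding the jaw pressed, touching only the jaw, because a colleague will now tighten its lock screw; leave the loupe, tin and brass slug where they are.

Things in the scene. Friction and masses are not known exactly. Their poses are not given: they have to be found in the camera images.
- jig: Grey pressing jig bolted to the bench: flat bed 100 (x) by 300 (y) by 14 mm thick. Origin: centre of the underside. Its y axis is the slide direction, from jaw to fence; z up. A blue spring housing (64 wide, 42 mm above the bed) fills y = 114 to 146 mm. Beside the jaw-fence line (|x| over 25 mm) are only the jaw's skirts (8.5 mm high) and its lock screw, out to x = 76 mm.
- fence (a joint): Travel (m) of the spring fence, an aluminium block 50 wide (jig x), 20 thick, 40 mm high above the bed: 0 at rest, growing to 0.038 (end stop) as it is pushed to the jig's +y. Spring 500 N per metre from zero: 8 N at 0.016, 14 N at 0.028. Black pointers at its foot run over strips at the bed's edges: white up to 0.016, green to 0.028, then red.
- fence_face (a point): Point at bed level (14 mm above the bench), middle of the fence's flat face that looks at the jaw; at rest it lies at x = 0, y = +45 mm of the jig, and it moves with the fence.
- jaw (a joint): Travel (m) of the sliding jaw, a dark steel block 50 wide (jig x), 60 long (jig y), 36 mm high above the bed: 0 fully open, growing to 0.125 as it slides to the jig's +y, towards the fence. It starts between 0 and 0.03 and moves freely (about 1 N of friction, no spring, no lock).
- jaw_face (a point): Point at bed level, middle of the jaw's flat face that looks at the fence: x = 0, y = -75 mm of the jig plus the jaw's travel.
- jaw_post (a point): Centre of the top of the jaw's upright round brass post, 18 mm in diameter and 40 mm tall, by which the jaw is pushed: it stands on the jaw block, 40 mm behind the jaw face; its top is 76 mm above the bed (90 mm above the bench).
- holder: The stone holder: a loose black block 30 mm (its x) by 45 mm (its y, the long side) by 34 mm high, about 0.3 kg, with a small steel and brass stem and a green stone on top (55 mm high overall, stem and stone up to 18 mm across). Origin: centre of the underside; z is up. It stands on the bench at first. Either way round is right.
- loupe: Bystander: red cube-shaped loupe 30 x 34 x 32 mm with a round lens. Origin: centre of the underside. Leave alone.
- tin: Bystander: round grey tin, 46 mm in diameter, 28 mm high, yellow dot on the lid. Origin: centre of the underside. Leave alone.
- slug: Bystander: solid brass cylinder 30 mm in diameter, 30 mm high. Origin: centre of the underside. Leave alone.

How it is judged:
By the outcome, as a careful person would: the job done as asked, in the order asked, and still so for the second after the job is handed in, while the arm keeps its last pose, push and grip.
It also fails if it takes over 56 s, if anything falls off the work surface, if the arm or the gripper's body presses on something with over 40 N, if the wrist force passes 120 N, or if a joint passes its speed limit or range.

ROBOT

A 7-joint arm with a two-finger parallel gripper is mounted at the origin on the work surface. World frame = base frame: x ahead of the robot, y to its left, z up, the work surface at z = 0. Lengths are in mm, angles in rad, forces in N, time in s.
With the tool pointing down it reaches from about 350 to 775 mm from the base axis. Payload 3.1 kg.
Tool frame: the origin (TCP) lies on the centre line of the jaws, within the pads' length; the fingertips stand bot.finger_overhang ahead of it and the grasp point (between the pads) lies 6 mm ahead of it (bot.finger_overhang is the distance from the TCP to the fingertips, in mm); z points along the fingers, y is the line along which they close (so a half turn about z gives the same grasp; the last joint's range is limited). The gripper opens to 85 mm and grips with 20 to 120 N. Pads are 22 mm wide; open, the fingers measure 114 mm over their backs; the gripper's body (76 mm by 85 mm) begins 54 mm behind the grasp point. The pads swing forward as they close: fully open they stand 13 mm farther back than shut.
Start: joints at [-1.256, 0.311, 0.014, 1.512, -0.004, 1.319, -0.027], TCP at [192.077, 515.387, 227.304] pointing down, gripper open.
Joint ranges: [-2.7, 2.7], [-0.3, 1.91], [-1.27, 1.3], [0.12, 2.57], [-1.44, 4.58], [0.2, 2.03], [-3.05, 3.05]. Speed limits (rad/s): [2.79, 2.79, 3.14, 3.14, 3.14, 3.14, 3.14].

INTERFACE

Orientations are given as [roll, pitch, yaw] about the fixed x, y, z axes, in that order (R = Rz(yaw) Ry(pitch) Rx(roll)).
In Python, from cell import status, get_image, bot, recognise, tip_of gives the robot as it stands.
- The arm moves only by the shell command python3 -m jog 'ROWS' [FORCE]. ROWS is text: rows parted by semicolons, each of 7 numbers parted by spaces: the turn, a rotation vector about the tool's x, y, z as a fraction of full scale, then the shift along the tool's x, y, z as a fraction of full scale, then the opening, from -1 (shut) to 1 (fully open). In form: ax ay az dx dy dz grip; .... A call has 1 to 5 rows; each row is the pose to reach, as a shift and turn from the pose commanded when the call began, along the tool's axes at that moment, turning the shorter way round; what a row does not reach only later rows make up. Full scale, the value 1, is 0.1 m for a shift and pi rad for a turn. A row lasts 1/10 s, in which the tool goes at most 50 mm and 8.59 degrees, less where a joint would pass 70% of its speed; a pose out of reach is approached as far as the arm can. A call with a number of a shift or a turn outside -1 to 1 is refused whole. A call with a gripper value outside its range is refused whole. The fingers move at their own pace and stop on an object; FORCE is the grip in N (left out, the last holds). Time passes only in rows, so rows that repeat a pose let the fingers close. It gives the time, the measured TCP pose, the force, the opening and the grip force at its end, in the units of the state.
- status.state(): the state, without advancing time (a new reading comes with each control period).
- get_image(name): name is "scene" or "top" or "wrist"; returns a dict with "color" (400x640x3 uint8, red, green, blue), "mtx" (3x3 intrinsics, pixels), "rvec" (rotation vector, rad) and "tvec" (3), from world to camera coordinates, as OpenCV has them. Camera axes: x right, y down, z forward; pixel columns grow to the right and rows downward; lengths in mm; the calibration is good to about 2 mm. A picture is of the moment at which its call begins. There is no depth.
- bot.sign_off(): hands the job in; it is judged then, once.
Trained networks look in a picture, given as the dict that the camera call returned (one of the last four; its "shot" number tells which), for a name from the list of things; names that differ only in an ending like _2 or _b are one class to them, and where a whole thing is asked for, a point or a joint stands for the part that bears it (a point fixed in the world has none). Each returns a list of dicts, best first, with "score" (0 to 1); they miss things now and then, are a little off and sometimes report something else, mostly with a low value. They report only what shows in the picture. A call takes as long as a camera call.
- recognise(target, picture): "box" ([left, top, width, height] in pixels, round what is visible of it).
- tip_of(target, picture): "centre" ([column, row] in pixels: a listed point, or the origin of a listed thing).
The state is a dict: "clock": time; "joint_pos": joint angles; "qd": joint speeds; "tau": joint torques, N m; "eef_pos": TCP position; "tool_rot": TCP orientation; "force": force on the tool from outside, world axes, zero at the start; "wrist_torque": the same for the moment, N m; "grip_width": finger opening in mm; "gripper_force": force on a finger pad.
Only numpy, scipy, OpenCV 4.12 (cv2) and the standard library are available. Lean on these libraries where they do the work, as an engineer would, in place of code of your own. Each camera call takes 0.05 s, during which the arm holds its last target. There are 200 camera calls.

## Working session

There is one attempt and no reset: what is moved stays moved. The work goes in short steps, Python scripts to look and compute and a shell command to move; the robot and the scene stay as the last step left them, time stands still between calls to the robot, and variables do not carry over. Pictures are saved under pics/ and viewed, at most 10 in all, crops included, and the job is handed in when it is done.

```bash
ls; mkdir -p pics
cat > h.py <<'E'
import numpy as np, cv2
from cell import status, get_image, bot, recognise, tip_of
def ray(p,uv):
    R=cv2.Rodrigues(np.array(p["rvec"],float))[0]; t=np.array(p["tvec"],float).ravel()
    d=R.T@np.linalg.inv(np.array(p["mtx"]))@np.array([uv[0],uv[1],1.]); c=-R.T@t
    return c,d
def at_z(p,uv,z):
    c,d=ray(p,uv); return c+d*(z-c[2])/d[2]
def proj(p,X):
    return cv2.projectPoints(np.array(X,float).reshape(-1,3),np.array(p["rvec"],float),np.array(p["tvec"],float),np.array(p["mtx"],float),None)[0].reshape(-1,2)
def save(p,n): cv2.imwrite("pics/"+n+".png",cv2.cvtColor(p["color"],cv2.COLOR_RGB2BGR))
E
cat > m.py <<'E'
from h import *
np.set_printoptions(precision=1,suppress=True)
Z=dict(jig=0,fence_face=14,jaw_face=14,jaw_post=90,holder=0,loupe=0,tin=0,slug=0)
for n in ("top","scene"):
    p=get_image(n); save(p,n+"0"); print(n,ray(p,(320,200))[0])
    for k,z in Z.items():
        for r in tip_of(k,p)[:2]: print(k,round(r["score"],2),np.array(r["centre"]),at_z(p,r["centre"],z))
s=status.state(); print(s); print(bot.finger_overhang)
E
python3 m.py
```

```text
pics
top [ 223.3  -47.8 1457.7]
jig 0.6 [312.6 203.2] [547.6 -12.2   0. ]
fence_face 0.6 [298.6 205.3] [535.8  29.5  14. ]
jaw_face 0.79 [334.9 207.8] [533.7 -80.9  14. ]
jaw_post 0.78 [351.  201.3] [ 538.9 -124.7   90. ]
holder 0.75 [202.5 211.1] [505.6 322.5   0. ]
loupe 0.52 [415.9 259. ] [ 392.6 -330.4    0. ]
tin 0.71 [229.3 163.1] [662.5 254.7   0. ]
tin 0.39 [415.7 261.3] [ 385.6 -329.9    0. ]
slug 0.48 [439.8 198.6] [ 582.2 -402.5    0. ]
scene [ 768.2 -444.3  852.1]
jig 0.56 [327.7 206.6] [536. -20.   0.]
fence_face 0.62 [338.8 186.1] [532.7  38.6  14. ]
jaw_face 0.96 [313.  219.3] [528.1 -75.7  14. ]
jaw_post 0.83 [303.9 219.2] [ 532.9 -119.5   90. ]
holder 0.74 [304.5 222. ] [510.6 -86.8   0. ]
tin 0.63 [418.6 151.5] [655.6 257.4  -0. ]
slug 0.74 [312.7 224.6] [531.2 -82.2   0. ]
slug 0.62 [244.6 350.2] [ 567.2 -399.6    0. ]
{'clock': 0.9, 'joint_pos': array([-1.3,  0.3,  0. ,  1.5, -0. ,  1.3, -0. ]), 'qd': array([ 0., -0.,  0., -0.,  0.,  0.,  0.]), 'tau': array([ -0. , -38. ,   0.1, -23.1,   0. ,   0. ,   0. ]), 'eef_pos': array([192.1, 515.4, 227.3]), 'tool_rot': array([3.1, 0. , 2.8]), 'force': array([0.7, 0.6, 0.3]), 'wrist_torque': array([-0.,  0.,  0.]), 'gripper_force': 0.0, 'grip_width': 85.41172114709944}
25.0
```

```bash
cd pics; python3 -c "
import cv2,numpy as np
a=cv2.imread('top0.png');b=cv2.imread('scene0.png')
a=cv2.resize(a[120:300,170:470],None,fx=2.66,fy=1.66*0+2.66)[:480]
cv2.imwrite('a.png',cv2.resize(cv2.imread('top0.png')[130:290,170:470],(800,427)));cv2.imwrite('b.png',b)"
```

```text
(no output)
```

View pics/a.png

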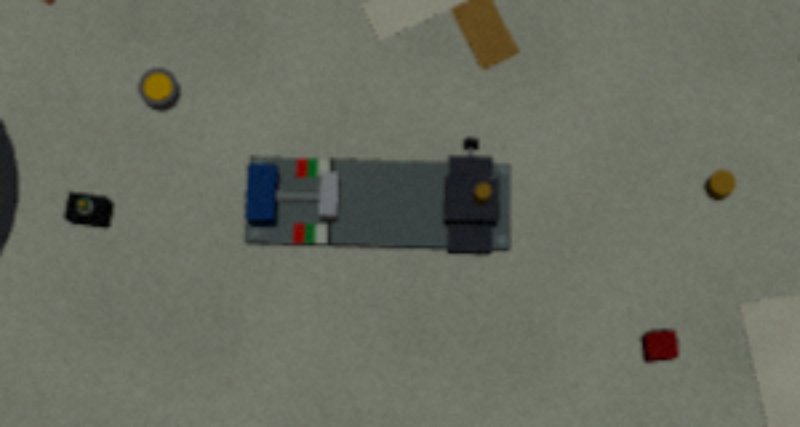

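View pics/b.png

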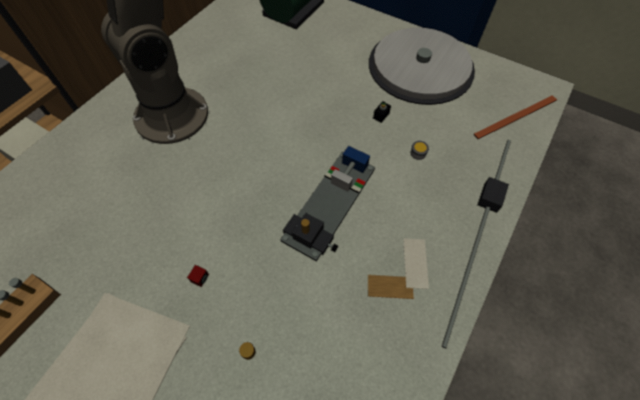

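The top crop shows the holder at crop (88,210) with a slight yaw, the jig at (380,202) with its fence to the left (+y), and the jaw post at (482,190). The loupe, tin and slug are well clear. The scene view agrees, with the holder at (382,111) and the jig at (328,205). The scene network confused the holder with the jaw, so I'll use the top view and refine with the wrist camera.

```bash
cat > plan.py <<'E'
import sys
from h import *
from scipy.spatial.transform import Rotation as Ro
# usage: plan.py x y z yaw : delta in tool axes after/before the turn, fractions
x,y,z,yaw=map(float,sys.argv[1:])
s=status.state(); R=Ro.from_euler("xyz",s["tool_rot"]); T=Ro.from_euler("xyz",[np.pi,0,yaw])
rv=(R.inv()*T).as_rotvec()/np.pi; d=np.array([x,y,z])-s["eef_pos"]
print("t",s["clock"],"pos",s["eef_pos"].round(1),"rpy",s["tool_rot"].round(4),"F",s["force"].round(1),"w",round(s["grip_width"],1))
print("turn",rv.round(4),"shift now",(R.inv().apply(d)/100).round(4),"shift after turn",(T.inv().apply(d)/100).round(4))
E
python3 plan.py 506 322 227 1.44
```

```text
t 0.9 pos [192.1 515.4 227.3] rpy [3.1416 0.     2.7849] F [0.7 0.6 0.3] w 85.4
turn [0.     0.     0.4281] shift now [-3.6168e+00 -7.1590e-01  3.2000e-03] shift after turn [-1.5078e+00  3.3646e+00  3.2000e-03]
```

```bash
for i in 1 2 3 4; do :; done
python3 -m jog '0 0 0 -0.9 -0.18 0 1;0 0 0 -0.9 -0.18 0 1;0 0 0 -0.9 -0.18 0 1'
python3 -m jog '0 0 0 -0.9 -0.18 0 1;0 0 0 -0.9 -0.18 0 1;0 0 0 -0.9 -0.18 0 1' >/dev/null
python3 -m jog '0 0 0 -0.9 -0.18 0 1;0 0 0 -0.9 -0.18 0 1;0 0 0 -0.9 -0.18 0 1' >/dev/null
python3 -m jog '0 0 0 -0.9 -0.18 0 1;0 0 0 -0.9 -0.18 0 1;0 0 0 -0.9 -0.18 0 1' >/dev/null
python3 -m jog '0 0 0.21 0 0 0 1;0 0 0.21 0 0 0 1;0 0 0.21 0 0 0 1;0 0 0.21 0 0 0 1;0 0 0.21 0 0 0 1' >/dev/null
python3 -m jog '0 0 0.21 0 0 0 1;0 0 0.21 0 0 0 1;0 0 0.21 0 0 0 1;0 0 0.21 0 0 0 1;0 0 0.21 0 0 0 1'
python3 plan.py 506 322 227 1.44
python3 - <<'E'
from h import *
p=get_image("wrist"); save(p,"w1"); print(ray(p,(320,200)))
for r in tip_of("holder",p)[:2]: print(r["score"],r["centre"],at_z(p,r["centre"],0))
for r in recognise("holder",p)[:2]: print(r)
E
```

```text
clock: 1.2
eef_pos: [278.4, 462.0, 227.5]
tool_rot: [-3.141, 0.007, 2.772]
force: [0.9, 0.4, -1.0]
grip_width: 85.3
gripper_force: 0.0
clock: 3.1
eef_pos: [503.5, 323.1, 227.2]
tool_rot: [-3.141, -0.0, 1.462]
force: [0.0, 0.1, -0.0]
grip_width: 85.4
gripper_force: 0.0
t 3.1 pos [503.5 323.1 227.2] rpy [-3.1410e+00 -1.0000e-04  1.4618e+00] F [ 0.   0.1 -0. ] w 85.4
turn [-0.0002 -0.      0.0069] shift now [-0.0078  0.0263  0.0017] shift after turn [-0.0072  0.0265  0.0017]
(array([511.4796657 , 395.93278845, 374.62056284]), array([-0.02939084, -0.28698363, -0.95750728]))
0.92 [323.1, 175.8] [507.80240382 317.11969816   0.        ]
{'box': [314.6, 158.4, 24.8, 44.3], 'score': 0.59}
{'box': [358.3, 334.9, 34.1, 12.0], 'score': 0.15}
```

View pics/w1.png

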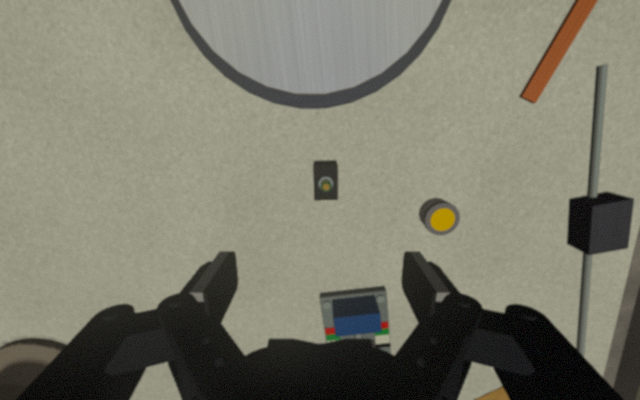

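The wrist view shows the holder at (326,180), nearly aligned with the fingers, and the tin at (440,217). The jig's housing is at (356,315). Next I'll fit the holder's pose by its silhouette.

```bash
cat > fit.py <<'E'
from h import *
from scipy.optimize import minimize
def box(x,y,yaw,w=30,l=45,z0=0,z1=34):
    c,s=np.cos(yaw),np.sin(yaw) # yaw: direction of long side
    P=[]
    for a in (-l/2,l/2):
        for b in (-w/2,w/2):
            for z in (z0,z1): P.append((x+a*c-b*s,y+a*s+b*c,z))
    return np.array(P)
def holder(p,x0,y0,yaw0,z0=0,k=8):
    uv=proj(p,[[x0,y0,z0+20]])[0]; h=28 if np.linalg.norm(proj(p,[[x0+30,y0,z0]])-proj(p,[[x0,y0,z0]]))<30 else 60
    u,v=uv.astype(int)
    g=cv2.cvtColor(p["color"],cv2.COLOR_RGB2GRAY)[v-h:v+h,u-h:u+h]
    G=cv2.GaussianBlur(cv2.resize(g,None,fx=k,fy=k,interpolation=cv2.INTER_CUBIC),(0,0),k*.4).astype(float)
    bg=np.median(G); off=np.array([u-h,v-h])
    def cost(q):
        P=proj(p,box(q[0],q[1],q[2],z0=z0,z1=z0+34)); P=((P-off+.5)*k-.5)
        m=np.zeros(G.shape,np.uint8); cv2.fillConvexPoly(m,cv2.convexHull((P*16).round().astype(np.int32)),255,shift=4)
        m=cv2.GaussianBlur(m,(0,0),k*.6)/255.
        return np.mean(np.abs(np.clip((bg-G)/(bg-45),0,1)-m))*100
    best=min((minimize(cost,[x0+a,y0+b,yaw0],method="Nelder-Mead",options=dict(initial_simplex=[[x0+a,y0+b,yaw0],[x0+a+5,y0+b,yaw0],[x0+a,y0+b+5,yaw0],[x0+a,y0+b,yaw0+.1]])) for a in(-3,3) for b in (-3,3)),key=lambda r:r.fun)
    return best.x,best.fun
if __name__=="__main__":
    for n in ("wrist","top"):
        p=get_image(n); print(n,holder(p,507,319,1.46))
E
python3 fit.py
```

```text
wrist (array([509.8356482 , 315.85642566,   1.48634434]), np.float64(6.251683440804206))
top (array([510.76748185, 317.38242535,   1.48637189]), np.float64(8.256354350950906))
```

```bash
python3 plan.py 510.2 316.5 90 1.486
```

```text
t 3.35 pos [503.9 322.6 227.3] rpy [-3.1413e+00 -1.0000e-04  1.4669e+00] F [-0.5 -0.9 -0.6] w 85.4
turn [-0.0001 -0.     -0.0061] shift now [-0.0546  0.0698  1.3726] shift after turn [-0.0558  0.0683  1.3726]
```

```bash
python3 -m jog '0 0 -0.006 -0.055 0.069 0.5 1;0 0 -0.006 -0.055 0.069 1 1;0 0 -0.006 -0.055 0.069 1 1;0 0 -0.006 -0.055 0.069 1 1'
python3 - <<'E'
from fit import *
p=get_image("wrist"); save(p,"w2"); print(holder(p,510,317,1.486)); print(tip_of("holder",p)[:1])
E
python3 plan.py 510.2 316.5 30 1.486
```

```text
clock: 3.75
eef_pos: [510.0, 316.2, 127.3]
tool_rot: [-3.14, 0.001, 1.485]
force: [0.0, 0.8, 1.8]
grip_width: 85.5
gripper_force: 0.0
(array([510.26945015, 314.34559   ,   1.50390908]), np.float64(17.299155404349236))
[{'centre': [320.0, 192.3], 'score': 0.56}]
t 3.85 pos [512.6 317.4 130.5] rpy [ 3.137  -0.0037  1.4849] F [ 0.6 -0.6 -0.3] w 85.2
turn [ 0.0015 -0.0012 -0.0003] shift now [-0.0146 -0.028   1.0049] shift after turn [-0.0109 -0.0234  1.0051]
```

View pics/w2.png

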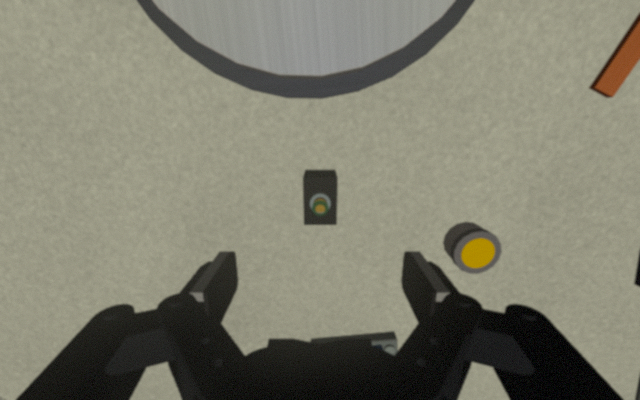

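The wrist view shows the holder at (320,197), square to the fingers and midway between them. Now descend and grip.

```bash
python3 -m jog '0 0 0 0.015 0 0.3 1;0 0 0 0.015 0 0.6 1;0 0 0 0.015 0 0.8 1;0 0 0 0.015 0 0.97 1;0 0 0 0.015 0 0.97 1' 
python3 plan.py 510.2 314.5 30 1.486
python3 -m jog '0 0 0 0 0 0 -0.1;0 0 0 0 0 0 -0.4;0 0 0 0 0 0 -1;0 0 0 0 0 0 -1;0 0 0 0 0 0 -1' 40
python3 -m jog '0 0 0 0 0 0 -1;0 0 0 0 0 0 -1;0 0 0 0 0 0 -1;0 0 0 0 0 0 -1;0 0 0 0 0 0 -1'
```

```text
clock: 4.35
eef_pos: [510.8, 318.2, 30.8]
tool_rot: [3.142, -0.0, 1.485]
force: [-0.1, -0.5, -0.8]
grip_width: 85.5
gripper_force: 0.0
t 4.35 pos [510.8 318.2  30.8] rpy [ 3.1416e+00 -4.0000e-04  1.4851e+00] F [-0.1 -0.5 -0.8] w 85.5
turn [ 0.     -0.0001 -0.0003] shift now [-0.0372 -0.0032  0.0076] shift after turn [-0.0372 -0.0033  0.0077]
clock: 4.85
eef_pos: [510.8, 317.9, 31.1]
tool_rot: [3.141, -0.001, 1.484]
force: [-0.8, -0.9, 2.7]
grip_width: 14.8
gripper_force: 38.9
clock: 5.35
eef_pos: [510.8, 317.8, 31.1]
tool_rot: [3.141, -0.001, 1.484]
force: [-1.8, -1.2, 5.3]
grip_width: 15.2
gripper_force: 39.1
```

The opening is 15 mm where I expected 30, so I'll look.

Run:
```python
from h import *
p=get_image("wrist"); a=p["color"][100:400,170:470]
q=get_image("scene"); b=q["color"][80:150,340:430]
c=np.hstack([cv2.resize(a,(400,400)),cv2.resize(b,(400,400*70//90+0)).repeat(1,0) if 0 else cv2.resize(b,(400,400))])
cv2.imwrite("pics/g1.png",cv2.cvtColor(c,cv2.COLOR_RGB2BGR))
```

```text
(no output)
```

View pics/g1.png

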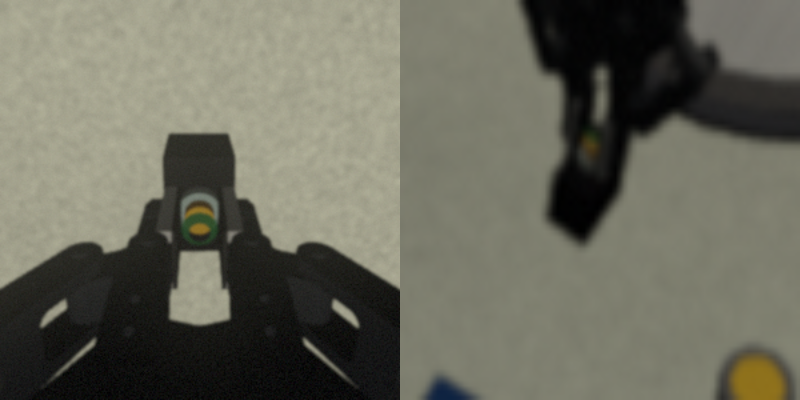

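The pads are closed on the stem above the block, with inner edges at crop x 177 and 222, while the block spans 165 to 235. So something is off in height. I'll check the block's apparent size against the calibration.

Run:
```python
from fit import *
p=get_image("wrist"); print("K",np.array(p["mtx"]).round(1).tolist(),"cam",ray(p,(320,200))[0].round(1), ray(p,(320,200))[1].round(3))
print("box proj",proj(p,box(510.5,316,1.486)).round(0).tolist())
s=status.state(); x,y,z=s["eef_pos"]; print(s["eef_pos"],s["tool_rot"],s["wrist_torque"],s["force"],s["grip_width"],s["joint_pos"].round(3))
for dz in (-25,-6,0,6): print("tool z",dz,proj(p,[[x-7.5,y,z+dz],[x+7.5,y,z+dz]]).round(0).tolist())
print(recognise("holder",p)[:2],tip_of("holder",p)[:2], vars(bot) if hasattr(bot,'__dict__') else dir(bot))
```

```text
K [[282.4, 0.0, 319.2], [0.0, 282.4, 201.7], [0.0, 0.0, 1.0]] cam [517.  390.8 178.6] [-0.022 -0.287 -0.958]
box proj [[340.0, 260.0], [345.0, 288.0], [298.0, 260.0], [294.0, 288.0], [342.0, 198.0], [347.0, 216.0], [296.0, 198.0], [292.0, 216.0]]
[510.81757943 317.80855886  31.09046172] [ 3.14134756e+00 -7.46558529e-04  1.48435048e+00] [-0.06843912  0.36242287  0.00991583] [-1.11097026 -0.27086649  5.25204323] 14.787509469804414 [-0.852  0.61   0.39   1.62  -0.269  0.964 -0.458]
tool z -25 [[308.0, 232.0], [331.0, 230.0]]
tool z -6 [[307.0, 245.0], [332.0, 243.0]]
tool z 0 [[306.0, 249.0], [332.0, 247.0]]
tool z 6 [[306.0, 254.0], [333.0, 252.0]]
[] [{'centre': [318.4, 232.0], 'score': 0.83}] {}
```

The block's projection matches the image (rows 198-288, columns 292-347), so the calibration is right. From the pad spacing in pixels (166 px for 85 mm), the open tips lie about 16 mm above the reported TCP. With the light landing on the block top, the fingers look about 28 mm shorter than stated. I'll release, go about 23 mm lower and re-grip while watching the force.

```bash
python3 -m jog '0 0 0 0 0 0 0;0 0 0 0 0 0 1;0 0 0 0 0 0 1;0 0 0 0 0 0 1;0 0 0 0 0 0 1'
python3 -m jog '0 0 0 0.02 0 0.08 1;0 0 0 0.02 0 0.16 1;0 0 0 0.02 0 0.23 1;0 0 0 0.02 0 0.23 1'
python3 - <<'E'
from fit import *
p=get_image("wrist"); save(p,"w3"); cv2.imwrite("pics/w3c.png",cv2.cvtColor(cv2.resize(p["color"][170:330,200:440],(720,480)),cv2.COLOR_RGB2BGR))
print(holder(p,510,317,1.486))
E
```

```text
clock: 6.1
eef_pos: [510.6, 317.4, 30.1]
tool_rot: [-3.141, 0.0, 1.484]
force: [-0.1, 0.0, 0.5]
grip_width: 84.5
gripper_force: 0.0
clock: 6.5
eef_pos: [509.5, 318.8, 5.4]
tool_rot: [-3.139, 0.002, 1.484]
force: [0.1, 0.4, 0.2]
grip_width: 85.4
gripper_force: 0.0
(array([509.99830308, 315.15099047,   1.48598906]), np.float64(5.430170219697432))
```

View pics/w3c.png

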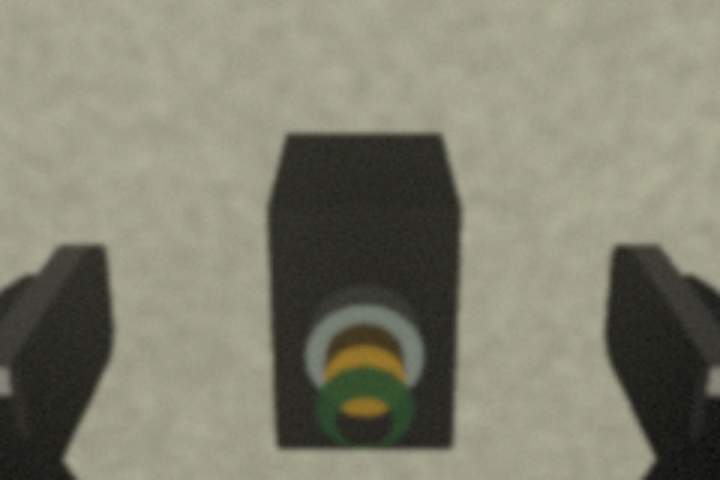

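The holder is upright between the open fingers, with the block at crop columns 270-460. Closing now.

```bash
python3 -m jog '0 0 0 0 0 0 -0.1;0 0 0 0 0 0 -0.4;0 0 0 0 0 0 -1;0 0 0 0 0 0 -1;0 0 0 0 0 0 -1' 45
python3 -m jog '0 0 0 0 0 0 -1;0 0 0 0 0 0 -1;0 0 0 0 0 0 -1'
```

```text
clock: 7.05
eef_pos: [511.2, 319.8, 7.8]
tool_rot: [3.141, -0.001, 1.484]
force: [0.1, 0.2, 1.8]
grip_width: 29.0
gripper_force: 46.4
clock: 7.35
eef_pos: [511.2, 319.8, 7.8]
tool_rot: [3.141, -0.001, 1.484]
force: [-0.5, -0.4, 4.8]
grip_width: 29.2
gripper_force: 46.5
```

Gripped at 29 mm. Lift, then locate the jig from the top and scene views using the blue housing and the brass post.

```bash
python3 -m jog '0 0 0 0 0 -0.2 -1;0 0 0 0 0 -0.6 -1;0 0 0 0 0 -1 -1;0 0 0 0 0 -1 -1;0 0 0 0 0 -1 -1'
cat > jig.py <<'E'
from fit import *
from scipy.optimize import least_squares
np.set_printoptions(precision=2,suppress=True)
def cen(p,m,near):
    n,l,st,c=cv2.connectedComponentsWithStats(m.astype(np.uint8))
    i=1+min(range(n-1),key=lambda i:np.linalg.norm(c[i+1]-near)-(st[i+1,4]>3)*5); return c[i],st[i,4]
def hullc(p,P):
    k=16; h=cv2.convexHull((proj(p,P)*k).astype(np.float32)); M=cv2.moments(h); return np.array([M["m10"],M["m01"]])/M["m00"]/k
obs={}
for n in ("top","scene"):
    p=get_image(n); save(p,n+"1"); hsv=cv2.cvtColor(p["color"],cv2.COLOR_RGB2HSV)
    H,S,V=[hsv[...,i].astype(int) for i in range(3)]
    b,ab=cen(p,(H>100)&(H<130)&(S>110)&(V>35),proj(p,[[540,118,50]])[0])
    y,ay=cen(p,(H>10)&(H<32)&(S>110)&(V>60),proj(p,[[537,-122,75]])[0])
    obs[n]=(p,b,y); print(n,"blue",b,ab,"brass",y,ay,"housing px area",cv2.contourArea(cv2.convexHull(proj(p,box(540,118,1.57,w=64,l=32,z0=14,z1=56)).astype(np.float32))))
    print({k:(tip_of(k,p) or [{"centre":None}])[0]["centre"] for k in ("fence_face","jaw_face","jaw_post")})
    th=np.linspace(0,6.28,24)
    def res(q,p=p,b=b,y=y):
        a=q[2]; ux=np.array([np.cos(a),np.sin(a)]) # jig +y dir ; 
        hc=q[:2]+ux*130; po=q[:2]+ux*(-115+q[3]); 
        cyl=[(po[0]+9*np.cos(t),po[1]+9*np.sin(t),z) for t in th for z in (50,90)]
        return np.r_[hullc(p,box(hc[0],hc[1],a,w=64,l=32,z0=14,z1=56))-b,hullc(p,cyl)-y]
    r=least_squares(res,[540,-12,1.55,10]); print(n,"jig x,y,yaw,jawtravel",r.x,r.cost)
E
python3 jig.py
```

```text
clock: 7.85
eef_pos: [510.8, 319.3, 107.2]
tool_rot: [3.141, -0.0, 1.484]
force: [0.3, 0.6, -2.6]
grip_width: 29.1
gripper_force: 45.8
top blue [267.69 201.4 ] 232 brass [350.84 200.81] 31 housing px area 288.7811252514366
{'fence_face': [298.1, 205.5], 'jaw_face': [336.4, 207.2], 'jaw_post': [351.1, 199.5]}
top jig x,y,yaw,jawtravel [537.89 -12.     1.61  10.  ] 6.737936294100011
scene blue [356.02 155.16] 236 brass [304.78 222.26] 54 housing px area 530.0635609105229
{'fence_face': [340.7, 188.3], 'jaw_face': [313.0, 221.7], 'jaw_post': [303.2, 220.9]}
scene jig x,y,yaw,jawtravel [531.56 -12.     1.59  10.  ] 9.331754793972161
```

```bash
python3 plan.py 537 -60 220 1.545
```

```text
t 8.25 pos [510.3 319.2 106.3] rpy [-3.1402e+00  1.3000e-03  1.4842e+00] F [-0.3  0.7 -2.5] w 29.5
turn [-0.0004  0.0004 -0.0194] shift now [-3.7558  0.592  -1.1334] shift after turn [-3.7835  0.3643 -1.1375]
```

```bash
python3 -m jog '0 0 0 -0.2 0.03 -0.4 -1;0 0 0 -0.6 0.1 -0.8 -1;0 0 0 -0.94 0.15 -1 -1;0 0 0 -0.94 0.15 -1 -1' >/dev/null
python3 -m jog '0 0 0 -0.4 0.07 -0.13 -1;0 0 0 -0.94 0.15 -0.13 -1;0 0 0 -0.94 0.15 -0.13 -1' >/dev/null
python3 -m jog '0 0 0 -0.4 0.07 0 -1;0 0 0 -0.94 0.15 0 -1;0 0 0 -0.94 0.15 0 -1' >/dev/null
python3 -m jog '0 0 -0.0195 -0.4 0.07 0 -1;0 0 -0.0195 -0.94 0.15 0 -1;0 0 -0.0195 -0.94 0.15 0 -1;0 0 -0.0195 -0.94 0.15 0 -1;0 0 -0.0195 -0.94 0.15 0 -1'
python3 - <<'E'
from h import *
p=get_image("wrist"); save(p,"w4"); print(ray(p,(320,200)))
E
```

```text
clock: 9.75
eef_pos: [538.0, -58.9, 219.8]
tool_rot: [-3.141, -0.001, 1.546]
force: [-0.4, 1.7, -3.7]
grip_width: 28.8
gripper_force: 45.8
(array([539.77744413,  14.2259294 , 367.39972873]), array([-0.00531473, -0.287149  , -0.95789395]))
```

View pics/w4.png

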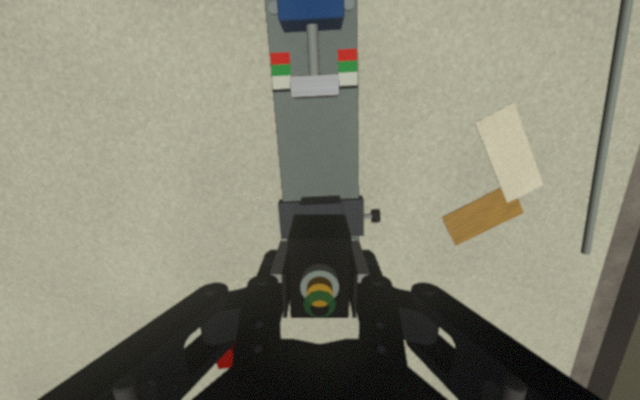

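The wrist view shows the whole jig: bed edges at about columns 275 and 358, the fence at columns 290-339 and rows 76-97, and the jaw block's front at row 198. I'll fit the bed edges sub-pixel.

```bash
cat > bed.py <<'E'
from h import *
np.set_printoptions(precision=2,suppress=True)
p=get_image("wrist"); g=cv2.GaussianBlur(cv2.cvtColor(p["color"],cv2.COLOR_RGB2GRAY),(0,0),1.2).astype(float)
def edge(line,lo,hi,sgn):
    d=sgn*np.gradient(line)[lo:hi]; i=int(np.argmax(d)); i=min(max(i,1),len(d)-2)
    a,b,c=d[i-1:i+2]; return lo+i+0.5*(a-c)/(a-2*b+c+1e-9)
L=[];Rr=[]
for r in range(104,186,3):
    L.append(at_z(p,(edge(g[r],262,295,-1),r),14)); Rr.append(at_z(p,(edge(g[r],345,372,1),r),14))
def fit(P):
    P=np.array(P)[:,:2]; vx,vy,x,y=cv2.fitLine(P.astype(np.float32),cv2.DIST_HUBER,0,.01,.01).ravel()
    if vy<0: vx,vy=-vx,-vy
    return np.array([vx,vy]),np.array([x,y])
(dl,pl),(dr,pr)=fit(L),fit(Rr); d=(dl+dr)/2; d/=np.linalg.norm(d)
n=np.array([d[1],-d[0]]); print("yaw L,R",np.arctan2(*dl[::-1]),np.arctan2(*dr[::-1]),"width (100)",(pr-pl)@n)
c=(pl+pr)/2; print("centre line x at y=0:",c[0]-c[1]*d[0]/d[1],"yaw",np.arctan2(d[1],d[0]))
# fence top edges at z=54 (column 315) and jaw front top edge at z=50
f=[edge(g[:,k],70,84,1) for k in range(297,334,4)]; F=[at_z(p,(k,e),54) for k,e in zip(range(297,334,4),f)]
print("fence back top edge y",np.mean(F,0),np.ptp(f))
for k in ("fence_face","jaw_face","jaw_post","holder"):
    for r in tip_of(k,p)[:1]: print(k,r["score"],r["centre"],at_z(p,r["centre"],90 if k=="jaw_post" else 14))
print("col 315 rows 66-104",g[66:104,315].astype(int)); print("col 355 rows 176-206",g[180:206,340].astype(int))
E
python3 bed.py
```

```text
yaw L,R 1.5956656 1.5897524 width (100) 99.99804
centre line x at y=0: 536.01483 yaw 1.592709
fence back top edge y [535.89  53.49  54.  ] 2.2500000000624993
fence_face 0.74 [316.4, 103.0] [536.28  28.87  14.  ]
jaw_face 0.67 [323.8, 196.1] [543.03 -85.73  14.  ]
holder 0.56 [317.8, 245.6] [ 533.55 -156.25   14.  ]
col 315 rows 66-104 [129 129 129 130 130 131 130 130 131 135 144 154 161 163 164 164 164 165
 166 166 166 167 168 167 166 164 163 162 158 147 128 110 102 103 109 112
 113 113]
col 355 rows 176-206 [108 108 109 109 109 109 109 109 109 109 109 109 109 108 106 101  94  86
  75  64  56  52  53  56  61  64]
```

Measured bed width is 100.0 mm, so the fit is good: centre line x = 536.0 at y = 0, yaw 1.593, fence face y ≈ 34. Next, place the holder midway.

```bash
python3 plan.py 536.4 -17.5 122 1.593
```

```text
t 10.05 pos [538.2 -59.  220.2] rpy [-3.1415e+00 -3.0000e-04  1.5477e+00] F [-0.4 -0.7 -3.6] w 29.1
turn [-0.     -0.0001 -0.0144] shift now [ 0.4142 -0.0276  0.9824] shift after turn [ 0.4154 -0.0089  0.9822]
```

```bash
python3 -m jog '0 0 -0.0144 0.2 -0.014 0.3 -1;0 0 -0.0144 0.414 -0.028 0.7 -1;0 0 -0.0144 0.414 -0.028 0.98 -1;0 0 -0.0144 0.414 -0.028 0.98 -1;0 0 -0.0144 0.414 -0.028 0.98 -1'
python3 plan.py 536.4 -17.5 24 1.593; python3 -m jog '0 0 0 0 0 0 -1;0 0 0 0 0 0 -1' >/dev/null;python3 plan.py 536.4 -17.5 24 1.593
```

```text
clock: 10.55
eef_pos: [536.7, -19.3, 122.8]
tool_rot: [3.141, 0.001, 1.591]
force: [0.5, 0.1, -2.3]
grip_width: 29.4
gripper_force: 45.7
t 10.55 pos [536.7 -19.3 122.8] rpy [3.1413e+00 9.0000e-04 1.5906e+00] F [ 0.5  0.1 -2.3] w 29.4
turn [ 0.0001  0.0003 -0.0008] shift now [ 0.0187 -0.0027  0.9884] shift after turn [ 0.0178 -0.0024  0.9884]
t 10.75 pos [538.2 -19.7 124.5] rpy [3.1370e+00 3.0000e-04 1.5896e+00] F [-0.5 -0.2 -2.4] w 28.9
turn [ 0.0014  0.0001 -0.0011] shift now [ 0.023  -0.0219  1.005 ] shift after turn [ 0.0228 -0.0172  1.0051]
```

```bash
python3 -m jog '0 0 -0.001 0.02 -0.008 0.3 -1;0 0 -0.001 0.02 -0.008 0.6 -1;0 0 -0.001 0.02 -0.008 0.85 -1;0 0 -0.001 0.02 -0.008 0.93 -1;0 0 -0.001 0.02 -0.008 0.93 -1'
python3 -m jog '0 0 0 0 0 0.02 -1;0 0 0 0 0 0.04 -1;0 0 0 0 0 0.05 -1;0 0 0 0 0 0.05 -1;0 0 0 0 0 0.05 -1'
python3 - <<'E'
from h import *
p=get_image("wrist"); save(p,"w5")
E
```

```text
clock: 11.25
eef_pos: [535.4, -17.1, 29.2]
tool_rot: [-3.141, 0.0, 1.593]
force: [-0.1, -0.2, -3.1]
grip_width: 29.5
gripper_force: 45.7
clock: 11.75
eef_pos: [535.8, -16.8, 24.6]
tool_rot: [3.141, -0.0, 1.594]
force: [-0.2, 0.1, -2.2]
grip_width: 28.9
gripper_force: 45.7
```

View pics/w5.png

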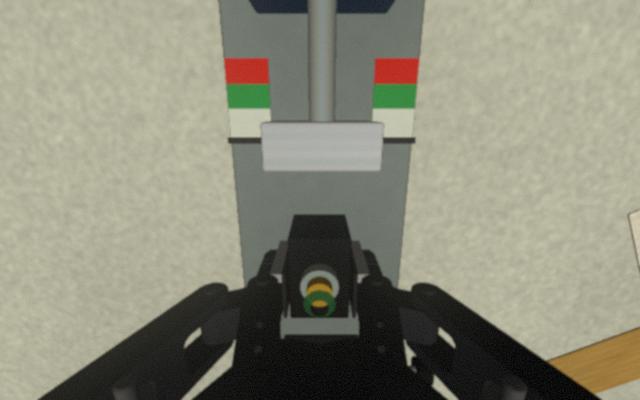

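The holder is just above the bed. Its front foot is centred at column 319 and the bed at 322, so it is about 2 mm left. I'll shift 2 mm to +x, lower to contact and release.

```bash
python3 -m jog '0 0 0 0 0.02 0 -1;0 0 0 0 0.02 0.01 -1;0 0 0 0 0.02 0.02 -1;0 0 0 0 0.02 0.025 -1;0 0 0 0 0.02 0.025 -1'
python3 -m jog '0 0 0 0 0 0.005 -1;0 0 0 0 0 0.005 -1;0 0 0 0 0 0.005 -1'
```

```text
clock: 12.3
eef_pos: [537.4, -16.8, 21.8]
tool_rot: [-3.141, -0.0, 1.594]
force: [-0.7, 0.1, -1.7]
grip_width: 29.0
gripper_force: 45.9
clock: 12.6
eef_pos: [537.5, -16.8, 21.8]
tool_rot: [-3.142, -0.0, 1.594]
force: [-2.9, 0.4, 4.1]
grip_width: 29.0
gripper_force: 46.7
```

```bash
python3 -m jog '0 0 0 0 0 0 -0.1;0 0 0 0 0 0 0.3;0 0 0 0 0 0 0.7;0 0 0 0 0 0 1;0 0 0 0 0 0 1'
python3 -m jog '0 0 0 0 0 -0.2 1;0 0 0 0 0 -0.6 1;0 0 0 0 0 -1 1;0 0 0 0 0 -1 1'
python3 -m jog '0 0 0 -0.2 0 -0.4 1;0 0 0 -0.5 0 -0.7 1;0 0 0 -0.5 0 -0.7 1;0 0 0 -0.5 0 -0.7 1;0 0 0 -0.5 0 -0.7 1'
python3 - <<'E'
from h import *
p=get_image("wrist"); save(p,"w6"); cv2.imwrite("pics/w6c.png",cv2.cvtColor(cv2.resize(p["color"][0:300,200:440],(480,600)),cv2.COLOR_RGB2BGR))
for k,z in (("holder",14),("fence_face",14),("jaw_face",14),("jaw_post",90)):
    for r in tip_of(k,p)[:1]: print(k,r["score"],r["centre"],at_z(p,r["centre"],z))
E
```

```text
clock: 13.1
eef_pos: [537.6, -16.8, 21.2]
tool_rot: [3.141, 0.0, 1.594]
force: [0.5, -0.5, 0.5]
grip_width: 85.5
gripper_force: 0.0
clock: 13.5
eef_pos: [542.4, -17.6, 127.1]
tool_rot: [3.129, 0.0, 1.594]
force: [0.7, -0.9, 0.2]
grip_width: 85.4
gripper_force: 0.0
clock: 14.0
eef_pos: [537.9, -65.3, 189.8]
tool_rot: [-3.139, -0.001, 1.595]
force: [-0.2, -0.1, -0.0]
grip_width: 85.5
gripper_force: 0.0
holder 0.56 [317.6, 140.5] [534.0765348  -19.45159011  14.        ]
fence_face 0.76 [323.6, 93.4] [539.34852116  30.20033056  14.        ]
jaw_face 0.84 [324.5, 194.1] [543.72741153 -81.66526273  14.        ]
```

View pics/w6c.png

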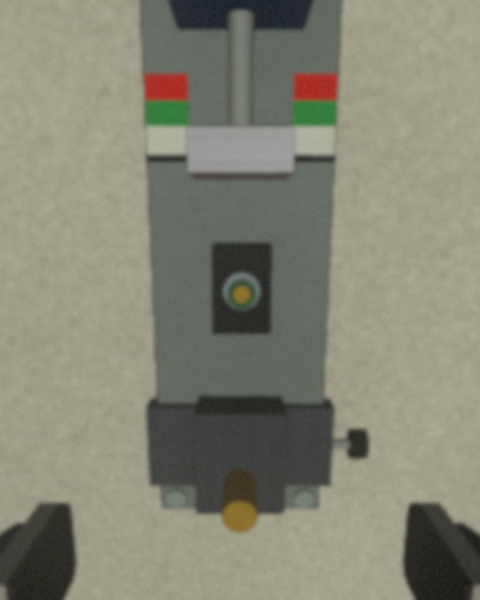

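The holder stands centred: its crop columns 213-271 are centred at 242, against the fence at 241 and the jaw at 240. The post top is at full-image (320,258).

```bash
python3 - <<'E'
from h import *
p=get_image("wrist"); hsv=cv2.cvtColor(p["color"],cv2.COLOR_RGB2HSV)
m=((hsv[...,0]>10)&(hsv[...,0]<32)&(hsv[...,1]>110)&(hsv[...,2]>85)).astype(np.uint8); m[:225]=0;m[290:]=0;m[:,:280]=0;m[:,360:]=0
v,u=np.nonzero(m); print(u.min(),u.max(),v.min(),v.max(),len(u))
(c,r)=cv2.minEnclosingCircle(np.stack([u,v],1).astype(np.float32)); print(c,r)
print(at_z(p,c,90)); print(at_z(p,(320,258),90))
d=np.linalg.norm(at_z(p,(c[0]+r,c[1]),90)-at_z(p,(c[0]-r,c[1]),90)); print("dia",d)
E
python3 plan.py 538.8 -122 110 1.593
```

```text
311 327 249 264 221
(319.0, 256.0625) 8.566248893737793
[ 538.98843949 -124.20844272   90.        ]
[ 540.01872917 -126.28908782   90.        ]
dia 16.71711883244194
t 14.3 pos [538.4 -66.  190.6] rpy [-3.1402e+00 -2.0000e-04  1.5950e+00] F [-0.4 -0.  -0.8] w 85.1
turn [-0.0004 -0.0001  0.0006] shift now [-0.5598 -0.0082  0.8056] shift after turn [-0.5596 -0.0082  0.8057]
```

```bash
python3 -m jog '0 0 0 -0.3 -0.004 0.1 1;0 0 0 -0.585 -0.008 0.3 1;0 0 0 -0.585 -0.008 0.6 1;0 0 0 -0.585 -0.008 0.8 1;0 0 0 -0.585 -0.008 0.8 1' >/dev/null
python3 -m jog '0 0 0 0 0 0.2 1;0 0 0 0 0 0.4 1;0 0 0 0 0 0.5 1;0 0 0 0 0 0.56 1;0 0 0 0 0 0.56 1'
python3 -m jog '0 0 0 0 0 0 0;0 0 0 0 0 0 -0.4;0 0 0 0 0 0 -1;0 0 0 0 0 0 -1;0 0 0 0 0 0 -1' 80
python3 -m jog '0 0 0 0 0 0 -1;0 0 0 0 0 0 -1'; python3 plan.py 536.5 -30 54 1.593
```

```text
clock: 15.3
eef_pos: [539.3, -125.1, 55.3]
tool_rot: [-3.141, -0.0, 1.594]
force: [0.2, -0.2, -0.1]
grip_width: 85.3
gripper_force: 0.0
clock: 15.8
eef_pos: [539.4, -125.4, 55.8]
tool_rot: [3.141, -0.0, 1.594]
force: [0.2, 0.0, 1.5]
grip_width: 15.9
gripper_force: 77.9
clock: 16.0
eef_pos: [539.4, -125.4, 55.8]
tool_rot: [3.141, -0.0, 1.594]
force: [-1.2, 0.5, 4.4]
grip_width: 15.6
gripper_force: 77.9
t 16.0 pos [ 539.4 -125.4   55.8] rpy [ 3.1412e+00 -1.0000e-04  1.5938e+00] F [-1.2  0.5  4.4] w 15.6
turn [ 0.0001 -0.      0.0003] shift now [ 0.9541 -0.0067  0.0185] shift after turn [ 0.9541 -0.0075  0.0184]
```

```bash
python3 -m jog '0 0 0 0.08 0 0 -1;0 0 0 0.16 0 0 -1;0 0 0 0.24 0 0 -1;0 0 0 0.31 0 0 -1;0 0 0 0.36 0 0 -1'
python3 -m jog '0 0 0 0.03 0 0 -1;0 0 0 0.06 0 0 -1;0 0 0 0.09 0 0 -1;0 0 0 0.12 0 0 -1;0 0 0 0.15 0 0 -1'
python3 -m jog '0 0 0 0.03 0 0 -1;0 0 0 0.06 0 0 -1;0 0 0 0.09 0 0 -1;0 0 0 0.12 0 0 -1;0 0 0 0.15 0 0 -1'
python3 -m jog '0 0 0 0.02 0 0 -1;0 0 0 0.04 0 0 -1;0 0 0 0.06 0 0 -1;0 0 0 0.07 0 0 -1;0 0 0 0.07 0 0 -1'
python3 - <<'E'
from h import *
p=get_image("wrist"); save(p,"w7"); cv2.imwrite("pics/w7c.png",cv2.cvtColor(cv2.resize(p["color"][0:300,120:520],(800,600)),cv2.COLOR_RGB2BGR))
E
```

```text
clock: 16.5
eef_pos: [538.5, -88.4, 55.8]
tool_rot: [3.141, -0.0, 1.594]
force: [-2.1, -1.1, 5.4]
grip_width: 15.8
gripper_force: 78.7
clock: 17.0
eef_pos: [538.3, -75.0, 55.8]
tool_rot: [3.141, 0.002, 1.594]
force: [-0.5, -4.0, 5.6]
grip_width: 15.8
gripper_force: 78.7
clock: 17.5
eef_pos: [537.9, -60.0, 55.8]
tool_rot: [3.141, 0.002, 1.594]
force: [-1.5, -3.3, 6.1]
grip_width: 15.7
gripper_force: 78.7
clock: 18.0
eef_pos: [537.7, -52.5, 55.8]
tool_rot: [3.141, 0.001, 1.594]
force: [-0.6, -2.5, 5.5]
grip_width: 15.9
gripper_force: 78.7
```

View pics/w7c.png

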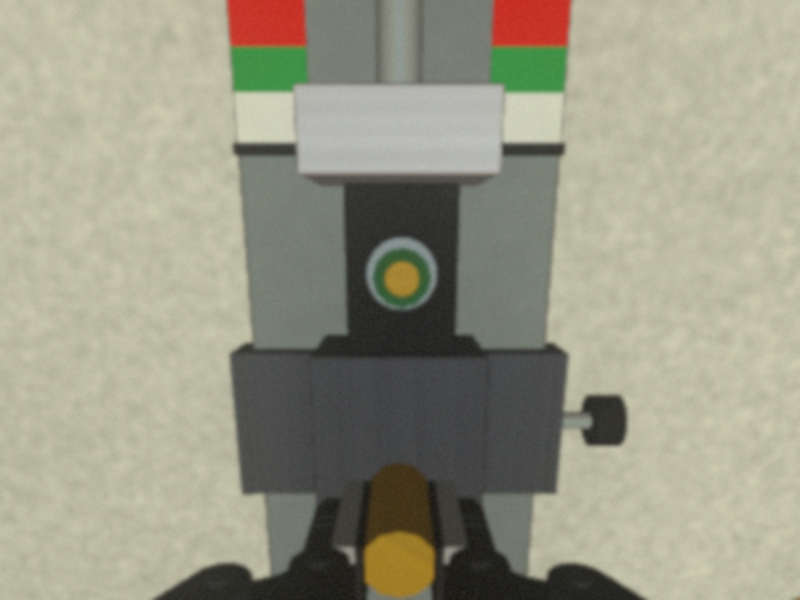

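The holder is square in line and just about touching the fence. The pointer at row 149 is still at rest, the white/green border is at row 92, and the pads are firmly on the post. Press slowly.

```bash
python3 -m jog '0 0 0 0.02 0 0 -1;0 0 0 0.04 0 0 -1;0 0 0 0.06 0 0 -1;0 0 0 0.08 0 0 -1;0 0 0 0.1 0 0 -1'
python3 -m jog '0 0 0 0.02 0 0 -1;0 0 0 0.04 0 0 -1;0 0 0 0.06 0 0 -1;0 0 0 0.08 0 0 -1;0 0 0 0.1 0 0 -1'
python3 -m jog '0 0 0 0 0 0 -1;0 0 0 0 0 0 -1'
cat > ptr.py <<'E'
from h import *
from bed import edge
E
python3 - <<'E'
from h import *
p=get_image("wrist"); save(p,"w8"); hsv=cv2.cvtColor(p["color"],cv2.COLOR_RGB2HSV)
for c in (246,250,254,385,390): print(c,[(r,*map(int,p["color"][r,c])) for r in range(0,90,3)] if c==250 else '')
for k in ("fence_face","jaw_face"):
    for r in tip_of(k,p)[:1]: print(k,r["score"],r["centre"],at_z(p,r["centre"],14))
E
```

```text
clock: 18.55
eef_pos: [537.5, -44.7, 55.8]
tool_rot: [3.141, 0.004, 1.593]
force: [-0.6, -6.2, 4.6]
grip_width: 15.6
gripper_force: 78.6
clock: 19.05
eef_pos: [537.4, -37.4, 55.9]
tool_rot: [3.14, 0.007, 1.591]
force: [-0.6, -9.4, 3.3]
grip_width: 15.7
gripper_force: 78.5
clock: 19.25
eef_pos: [537.4, -37.1, 55.9]
tool_rot: [3.14, 0.007, 1.591]
force: [-1.1, -9.1, 3.7]
grip_width: 16.3
gripper_force: 78.6
246 
250 [(0, 120, 126, 116), (3, 123, 132, 120), (6, 121, 128, 116), (9, 122, 128, 117), (12, 125, 131, 121), (15, 120, 128, 117), (18, 122, 128, 117), (21, 125, 131, 120), (24, 125, 133, 121), (27, 124, 128, 117), (30, 188, 69, 57), (33, 198, 56, 46), (36, 197, 56, 44), (39, 196, 56, 42), (42, 198, 54, 48), (45, 196, 55, 37), (48, 197, 58, 48), (51, 181, 78, 49), (54, 69, 144, 74), (57, 60, 141, 67), (60, 66, 148, 72), (63, 60, 141, 67), (66, 65, 145, 72), (69, 65, 145, 72), (72, 64, 138, 74), (75, 60, 62, 52), (78, 69, 67, 62), (81, 200, 203, 180), (84, 203, 205, 184), (87, 204, 205, 182)]
254 
385 
390
```

The pointer (rows 74-79) is just at the white/green border, about 14 mm, matching ~7 N. About 8 mm more is needed. The arm gives slightly, so I'll command 10.

```bash
python3 -m jog '0 0 0 0.02 0 0 -1;0 0 0 0.04 0 0 -1;0 0 0 0.06 0 0 -1;0 0 0 0.08 0 0 -1;0 0 0 0.1 0 0 -1'
python3 -m jog '0 0 0 0 0 0 -1;0 0 0 0 0 0 -1;0 0 0 0 0 0 -1'
cat > ptr.py <<'E'
from h import *
import sys
p=get_image("wrist"); save(p,sys.argv[1]); I=p["color"].astype(int)
for c in (250,388):
    col=I[:,c-2:c+3].mean(1); s="".join("R" if a[0]>a[1]+60 else "G" if a[1]>a[0]+40 else "W" if a.min()>165 else "k" if a.max()<100 else "." for a in col)
    print(c,s[:130])
E
python3 ptr.py w9
```

```text
clock: 19.9
eef_pos: [537.2, -30.3, 55.9]
tool_rot: [3.14, 0.011, 1.589]
force: [-0.0, -13.3, 3.3]
grip_width: 15.9
gripper_force: 78.4
clock: 20.2
eef_pos: [537.2, -29.9, 55.9]
tool_rot: [3.14, 0.01, 1.59]
force: [-0.2, -12.5, 2.3]
grip_width: 15.8
gripper_force: 78.5
250 ...........................................RRRRRRRRRRRRRRRRRRRRRR.GGGGGGGGkkkkkkGGGGGGG.WWWWWWWWWWWWWWWWWWWWWWWWWW................
388 ..........................................RRRRRRRRRRRRRRRRRRRRRR..GGGGGGGkkkkkkGGGGGGG.WWWWWWWWWWWWWWWWWWWWWWWWWW.................
```

The pointers are in the middle of the green on both sides. Hold for more than 3 s.

```bash
H='0 0 0 0 0 0 -1;0 0 0 0 0 0 -1;0 0 0 0 0 0 -1;0 0 0 0 0 0 -1;0 0 0 0 0 0 -1'
python3 -m jog '0 0 0 0 0 0 -1;0 0 0 0 0 0 -1;0 0 0 0 0 0 -1;0 0 0 0 0 0 -1;0 0 0 0 0 0 -1' | head -2
python3 -m jog '0 0 0 0 0 0 -1;0 0 0 0 0 0 -1;0 0 0 0 0 0 -1;0 0 0 0 0 0 -1;0 0 0 0 0 0 -1' >/dev/null
python3 -m jog '0 0 0 0 0 0 -1;0 0 0 0 0 0 -1;0 0 0 0 0 0 -1;0 0 0 0 0 0 -1;0 0 0 0 0 0 -1' >/dev/null
python3 -m jog '0 0 0 0 0 0 -1;0 0 0 0 0 0 -1;0 0 0 0 0 0 -1;0 0 0 0 0 0 -1;0 0 0 0 0 0 -1' >/dev/null
python3 -m jog '0 0 0 0 0 0 -1;0 0 0 0 0 0 -1;0 0 0 0 0 0 -1;0 0 0 0 0 0 -1;0 0 0 0 0 0 -1' >/dev/null
python3 -m jog '0 0 0 0 0 0 -1;0 0 0 0 0 0 -1;0 0 0 0 0 0 -1;0 0 0 0 0 0 -1;0 0 0 0 0 0 -1' >/dev/null
python3 -m jog '0 0 0 0 0 0 -1;0 0 0 0 0 0 -1;0 0 0 0 0 0 -1;0 0 0 0 0 0 -1;0 0 0 0 0 0 -1' >/dev/null
python3 -m jog '0 0 0 0 0 0 -1;0 0 0 0 0 0 -1;0 0 0 0 0 0 -1;0 0 0 0 0 0 -1;0 0 0 0 0 0 -1'
python3 ptr.py w10; python3 -c "
from h import *
p=get_image('wrist'); print(tip_of('holder',p)[:1],recognise('holder',p)[:1])"
```

```text
clock: 20.75
eef_pos: [537.2, -29.9, 55.9]
clock: 24.25
eef_pos: [537.2, -29.9, 55.9]
tool_rot: [3.14, 0.01, 1.589]
force: [-1.0, -12.5, 3.9]
grip_width: 15.8
gripper_force: 78.5
250 ...........................................RRRRRRRRRRRRRRRRRRRRRR.GGGGGGGGkkkkkkGGGGGGG.WWWWWWWWWWWWWWWWWWWWWWWWWW................
388 ..........................................RRRRRRRRRRRRRRRRRRRRRR..GGGGGGGkkkkkkGGGGGGG.WWWWWWWWWWWWWWWWWWWWWWWWWW.................
[{'centre': [321.4, 131.0], 'score': 0.8}] [{'box': [291.1, 90.3, 57.3, 87.2], 'score': 0.77}]
```

Steady for 4 s, with the pointers unchanged mid-green and the holder upright in line. Handing in.

```bash
python3 -c "
from cell import bot
print(bot.sign_off())"
```

```text
the job is handed in; nothing more can be done
None
```

The job is handed in at about 24 s: the holder stands centred on the bed, pressed against the fence with both pointers mid-green (roughly 10–11 N) and steady for 4 s, and the arm is still holding the jaw by its post; on the way, the first grasp closed on the holder's stem because the fingers seem about 28 mm shorter than stated, so I released and re-gripped it on the block.

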